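# Load the screw carousel and present the marked jar

### The job

Stand the loose orange-lidded jar upright and centred on the empty post of the screw carousel and let go of it. Then smoothly turn the carousel by the red bar handle on its centre column until that jar, still standing on its post, is at the yellow pointer, lined up with it, and finish while still gripping the handle, holding the carousel still there; do not let go of it at the end. Leave the blue-lidded jar, the tape roll and the screwdriver on the bench where they are.

Things in the scene. Friction and masses are not known exactly. Their poses are not given: they have to be found in the camera images.
- jar_mid (a point): Centre (half-way up) of the loose marked jar: clear round jar, part filled with screws (weight low down), with an orange lid, 50 mm in diameter (lid 51), 75 mm tall, about 250 g; its z axis is up. It starts standing on the bench.
- jar: The same orange-lidded jar; origin at the centre of its underside, z axis up.
- carousel: Fixed dark steel foot of the carousel, 280 mm across, 15 mm high. Origin on the bench at the turning axis, z up, pointer along -x. On it turns a grey disc (270 mm across, top at 30 mm) with four posts 100 mm from the axis, 90 degrees apart: one empty, three with jars of the same size screwed fast (blue, white, green lids; tops at 160 mm). A 28 mm column on the axis bears the handle.
- pointer (a point): Tip of the yellow cone pointer on the foot, 50 mm above the bench, 167 mm from the turning axis: the front of the carousel. A jar is at the front when its centre lies on the line from the axis to the pointer (then 67 mm from it).
- post_top (a point): Centre of the top of the empty post: a flat square black rubber pad, 52 by 52 mm, 85 mm above the bench, on a 20 mm stem, 100 mm from the turning axis. It turns with the carousel; its x axis points from the post to the turning axis, z up.
- turntable (a joint): Angle of the carousel: 0 when the empty post is at the pointer, growing counter-clockwise seen from above (6.28 is at the pointer again). It turns freely both ways for more than a full turn, with light friction (about 0.08 N m), and stays where it is left.
- handle (a point): Red bar handle on top of the column, turning with the carousel: 70 mm long (x axis, along the line from the turning axis to the empty post), 16 mm thick (y), 40 mm high (z); this point at its centre, on the turning axis, 200 mm above the bench (bar from 180 to 220 mm). Pinched across its thickness from above, the gripper clears the jars all round.
- blue_jar_mid (a point): Centre of a loose blue-lidded jar of the same size standing on the bench; to be left alone.
- tape_mid (a point): Centre of a yellow roll of tape lying flat on the bench, 90 mm across, 25 mm high; to be left alone.
- driver_grip (a point): Handle of a screwdriver lying on the bench; to be left alone.
Not all that is in view belongs to the job. What is shaped like the jar but purple or turquoise is not meant.

How it is judged (in metres and radians):
On the way, in this order (a step that is already met when the one before it is completed fails the run):
1. the orange-lidded jar stands upright on the empty post, let go (horizontal distance between jar_mid and post_top below 0.013 m and z of jar_mid in the frame of post_top between 0.033 and 0.043 m and angle between jar_mid's own z axis and vertical below 0.1 rad and contact force between the fingers and jar below 0.1 N), for 0.3 s.
2. then, with the jar still standing on the post, the carousel is turned until the jar is lined up with the pointer, on its side (all of step 1 and x of jar_mid in the frame of carousel below -0.08 m and y of jar_mid in the frame of carousel between -0.014 and 0.014 m), for 0.2 s.
At the end, for the whole second after the job is handed in: Jar upright (0.1 rad) on its post, centres within 13 mm, not touched by the fingers; jar centre within 14 mm of the line from axis to pointer, on the pointer side; carousel still (under 0.05 rad/s); fingers on the red handle with over 3 N (all of step 2 and velocity of joint turntable between -0.05 and 0.05 rad/s and contact force between the fingers and turntable_c0 above 3 N); the arm keeps its last pose, push and grip.
It fails at once if a bystander (blue-lidded jar, tape roll, screwdriver) is moved more than 30 mm (distance of any of blue_jar_mid, tape_mid, driver_grip from where it was at the start of the episode above 0.03 m).
It also fails if it takes over 72 s, if anything falls off the work surface, if the arm or the gripper's body presses on something with over 40 N, if the wrist force passes 120 N, or if a joint passes its speed limit or range.

### The arm

A 6-joint arm with a two-finger parallel gripper is mounted at the origin on the work surface. World frame = base frame: x ahead of the robot, y to its left, z up, the work surface at z = 0. Lengths are in mm, angles in rad, forces in N, time in s.
With the tool pointing down it reaches from about 350 to 875 mm from the base axis. Payload 4.2 kg.
Tool frame: the origin (TCP) lies on the centre line of the jaws, within the pads' length; the fingertips stand 14 mm ahead of it and the grasp point (between the pads) lies 5 mm behind it (tcp_to_tips is the distance from the TCP to the fingertips, in mm); z points along the fingers, y is the direction in which the jaws open and shut (so a half turn about z gives the same grasp; the last joint's range is limited). The gripper opens to 85 mm and grips with 20 to 120 N. Pads are 22 mm wide; open, the fingers measure 114 mm over their backs; the gripper's body (76 mm by 85 mm) begins 54 mm behind the grasp point. The pads swing forward as they close: fully open they stand 13 mm farther back than shut.
Start: joints at [1.6, 0.385, 0.008, 0, -1.194, -0.259], TCP at [142.333, 608.556, 245.312] pointing down, gripper open.
Joint ranges: [-3.14, 3.14], [-1.21, 2.06], [-1.07, 1.41], [-3.16, 2.05], [-2.99, -0.16], [-3.1, 3.1]. Speed limits (rad/s): [2.79, 2.79, 3.14, 3.14, 3.14, 3.14].

### API

Orientations are given as a unit quaternion [x, y, z, w].
In Python, from bench import read_state, get_image, job_done, tcp_to_tips gives the robot as it stands. The module is installed in compiled form; this text tells all that it offers.
- The arm moves only by the tool play_rows, never from a script. Its argument "targets" is a list of rows, each an object of numbers: "gripper": the gripper's target within -1 to 1 (shut at 1, half-way at 0, fully open at -1); "tx", "ty", "tz": the shift along the tool's x, y, z scaled (see below); "spin": the turn about the tool's z scaled (see below). A call has 1 to 12 rows; each row is the pose to reach, as a shift and turn from the pose commanded when the call began, along the tool's axes at that moment; what a row does not reach only later rows make up. The controller multiplies each number of a shift by 0.25 m and each number of a turn by pi/4 rad. A row lasts 1/8 s, in which the tool goes at most 62.5 mm and 10.7 degrees, less where a joint would pass 70% of its speed; a pose out of reach is approached as far as the arm can. A call with a number of a shift or a turn outside -1 to 1 is refused whole. A call with a gripper value outside its range is refused whole. The fingers move at their own pace and stop on an object; the grip force is fixed at half the most. Time passes only in rows, so rows that repeat a pose let the fingers close. It gives the time, the measured TCP pose, the force and the opening at its end, in the units of the state.
- read_state(): the state, without advancing time (a new reading comes with each control period).
- get_image(name): name is "scene" or "side" or "wrist"; returns a dict with "frame" (480x640x3 uint8, red, green, blue), "depth" (480x640 float32, mm along the optical axis (not along the pixel's ray), 0 where there is no reading), "mtx" (3x3 intrinsics, pixels), "k1" (the pictures are not rectified: a ray, as slopes to the right and down, at radius r is drawn at 1 + k1 r^2 times it, then the intrinsics apply), "world_to_cam" (4x4, takes a point from world to camera coordinates). Camera axes: x right, y up, looking along -z (the intrinsics and any distortion apply to the point x, -y, -z); pixel columns grow to the right and rows downward; lengths in mm; the calibration is good to about 2 mm. A picture is of the moment at which its call begins.
- job_done(): hands the job in, once; it reports no verdict.
The state is a dict: "clock": time; "joints": joint angles; "joint_vel": joint speeds; "joint_efforts": joint torques, N m; "position": TCP position; "ee_rot": TCP orientation; "contact_force": force on the tool from outside, world axes, zero at the start; "wrist_torque": the same for the moment, N m; "gripper_width": finger opening in mm.
Only numpy, scipy, OpenCV 4.12 (cv2) and the standard library are available. Lean on these libraries where they do the work, as an engineer would, in place of code of your own. Each camera call takes 0.05 s, during which the arm holds its last target.

## Working session

There is one attempt and no reset: what is moved stays moved. The work goes in short steps, Python scripts to look and compute and a tool call to move; the robot and the scene stay as the last step left them, time stands still between calls to the robot, and variables do not carry over. Pictures are saved under pics/ and viewed, and the job is handed in when it is done.

Besides the shell and the picture viewer there is one more tool, called after "Request:" as name([rows], argument=value, ...), one row to a line, values as JSON. play_rows: Moves the arm, as the interface text tells. Its arguments: {"type":"object","properties":{"targets":{"type":"array","items":{"type":"object","properties":{"gripper":{"type":"number"},"tx":{"type":"number","minimum":-1,"maximum":1},"ty":{"type":"number","minimum":-1,"maximum":1},"tz":{"type":"number","minimum":-1,"maximum":1},"spin":{"type":"number","minimum":-1,"maximum":1}}}}},"required":["targets"]}

```bash
mkdir -p pics; python3 - <<'E'
from bench import *
import cv2,pickle
print(read_state())
for n in ["scene","side","wrist"]:
    d=get_image(n); pickle.dump(d,open(f"pics/{n}0.pkl","wb"))
    cv2.imwrite(f"pics/{n}0.png",d["frame"][:,:,::-1]); print(n,d["mtx"],d["k1"],d["world_to_cam"])
E
```

```text
{'clock': 0.0, 'joints': array([ 1.59959928e+00,  3.85578867e-01,  6.60953450e-03, -4.64090255e-04,
       -1.19403634e+00, -2.58636970e-01]), 'joint_vel': array([ 0.00151015,  0.00097225,  0.00057523, -0.00077211, -0.00058532,
        0.00080746]), 'joint_efforts': array([-2.70071387e-04, -3.92284191e+01,  1.88407284e+01,  4.18643430e+00,
       -4.69420978e-03, -2.85169712e-06]), 'position': array([142.2261333 , 608.02211649, 244.20691004]), 'ee_rot': array([ 9.93393855e-01, -1.14749215e-01, -5.52344118e-05,  1.12417284e-03]), 'contact_force': array([-0.08232948, -0.28681095, -0.88133682]), 'wrist_torque': array([-0.06398503,  0.03481944,  0.00999504]), 'gripper_width': 85.43741738797924}
scene [[557.39929841   0.         321.45269918]
 [  0.         557.39929841 239.15775247]
 [  0.           0.           1.        ]] 0.035526442105511764 [[-2.88539010e-01  9.57449199e-01 -6.02246023e-03  1.15658891e+02]
 [-7.12352997e-01 -2.10464919e-01  6.69520519e-01  2.05103091e+02]
 [ 6.39764369e-01  1.97472906e-01  7.42769146e-01 -1.52850984e+03]
 [ 0.00000000e+00  0.00000000e+00  0.00000000
[... 168 characters left out ...]
2100776 [[ 9.98989879e-01 -4.28154002e-02  1.36404868e-02 -4.62355323e+02]
 [ 1.61115060e-02  6.24654589e-01  7.80734951e-01 -1.45393363e+02]
 [-4.19480721e-02 -7.79726545e-01  6.24713433e-01 -1.36333612e+03]
 [ 0.00000000e+00  0.00000000e+00  0.00000000e+00  1.00000000e+00]]
wrist [[407.53110586   0.         323.62200492]
 [  0.         407.53110586 248.0902536 ]
 [  0.           0.           1.        ]] -0.027172163121965614 [[-2.28202495e-01 -9.73610890e-01  2.33579787e-03  6.25463253e+02]
 [ 9.32628286e-01 -2.19284172e-01 -2.86564009e-01  3.83223040e+01]
 [ 2.79514044e-01 -6.32161908e-02  9.58058251e-01 -3.78969492e+02]
 [ 0.00000000e+00  0.00000000e+00  0.00000000e+00  1.00000000e+00]]
```

View pics/scene0.png

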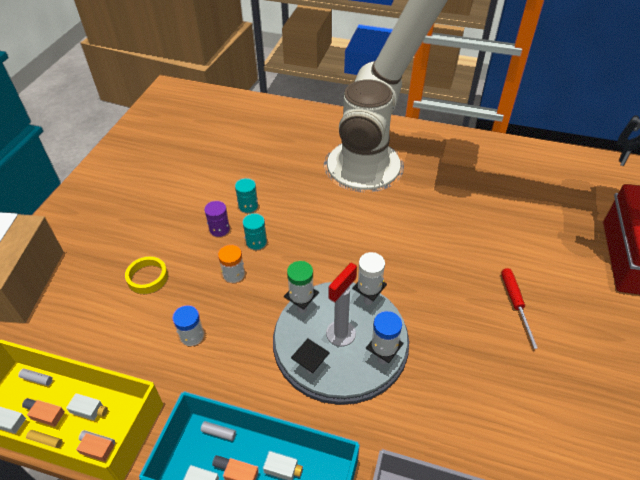

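View pics/side0.png

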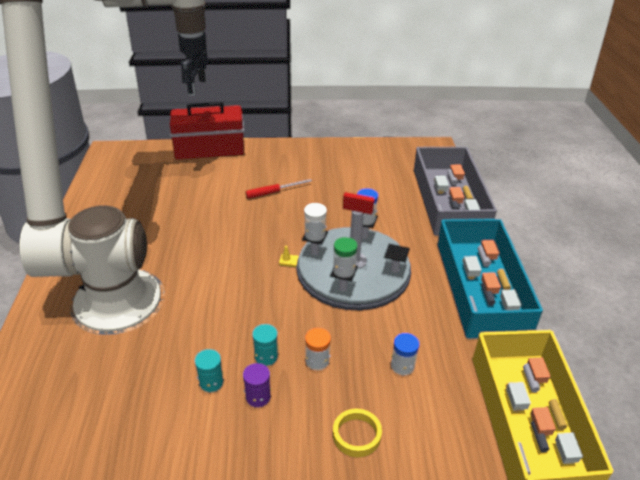

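View pics/wrist0.png

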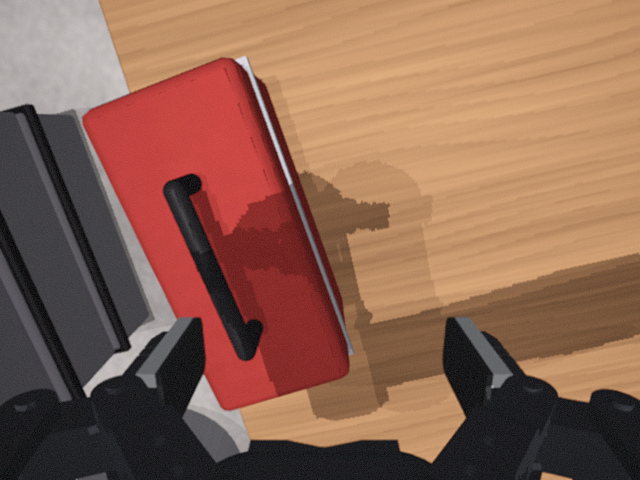

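Look-alikes in the scene picture: the orange-lidded jar at (231,262), turquoise jars at (247,196) and (255,231), a purple jar at (217,218), a loose blue jar at (188,325), fixed jars on the carousel, and orange blocks in the trays. I choose (231,262), which is (317,345) in the side view. The empty post is at (311,356) in the scene picture. Next I measure these positions and check the choice in a crop.

```bash
cat > h.py <<'E'
import numpy as np,cv2
def ray(d,u,v):
    K=d["mtx"];x=(u-K[0,2])/K[0,0];y=(v-K[1,2])/K[1,1]
    dc=np.array([[K[0,0],0,0]]) if 0 else None
    xd=np.array([x,y]);s=xd.copy()
    for _ in range(30): s=xd/(1+d["k1"]*(s@s))
    W=d["world_to_cam"];R=W[:3,:3]
    return -R.T@W[:3,3], R.T@np.array([s[0],-s[1],-1.])
def onz(d,u,v,z):
    o,r=ray(d,u,v); return o+r*(z-o[2])/r[2]
def proj(d,p):
    c=d["world_to_cam"][:3,:3]@np.array(p)+d["world_to_cam"][:3,3]
    x,y=c[0]/-c[2],-c[1]/-c[2];f=1+d["k1"]*(x*x+y*y);K=d["mtx"]
    return K[0,0]*x*f+K[0,2],K[1,1]*y*f+K[1,2]
def cloud(d):
    K=d["mtx"];z=d["depth"];v,u=np.mgrid[:480,:640]
    dist=np.array([d["k1"],0,0,0,0])
    s=cv2.undistortPoints(np.stack([u,v],-1).reshape(-1,1,2).astype(np.float64),K,dist).reshape(480,640,2)
    P=np.stack([s[...,0]*z,-s[...,1]*z,-z],-1);W=d["world_to_cam"]
    Q=(P-W[:3,3])@W[:3,:3]; Q[z<=0]=np.nan; return Q
def hsv(d): return cv2.cvtColor(d["frame"],cv2.COLOR_RGB2HSV)
def mask(d,lo,hi): return cv2.inRange(hsv(d),np.array(lo),np.array(hi))>0
E
python3 - <<'E'
import pickle,cv2,numpy as np
from h import *
for n in ["scene","side"]:
    d=pickle.load(open(f"pics/{n}0.pkl","rb"));Q=cloud(d);print(n)
    V,U=np.mgrid[:480,:640]
    def rep(name,m,zlo,zhi,box=None):
        m=m&(Q[...,2]>zlo)&(Q[...,2]<zhi)
        if box: m&=(U>box[0])&(U<box[2])&(V>box[1])&(V<box[3])
        if m.sum()<3: print(name,'none',m.sum());return
        P=Q[m]; mm=P.min(0);MM=P.max(0)
        (cx,cy),r=cv2.minEnclosingCircle(P[:,:2].astype(np.float32))
        print(name,m.sum(),'mean',P.mean(0).round(1),'circ',round(cx,1),round(cy,1),round(r,1),'px',U[m].mean().round(),V[m].mean().round(),'z',mm[2].round(),MM[2].round(), 'rect',cv2.minAreaRect(P[:,:2].astype(np.float32)))
    b=(200,230,265,300) if n=="scene" else (290,315,345,380)
    rep('lid',mask(d,[5,150,120],[18,255,255]),68,90,b)
    b=(280,330,340,380) if n=="scene" else (375,235,420,280)
    rep('pad',mask(d,[0,0,0],[180,255,70]),78,95,b)
    b=(320,255,365,310) if n=="scene" else (335,185,380,220)
    rep('handle',mask(d,[170,120,80],[180,255,255])|mask(d,[0,150,80],[4,255,255]),212,230,b)
    b=(250,250,420,420) if n=="scene" else (270,215,430,310)
    rep('disc',np.ones((480,640),bool),25,35,b)
    rep('pointer',mask(d,[20,150,120],[32,255,255]),15,60,b)
    for c,z in [('g',0),('w',0),('b',0)]: pass
    rep('green',mask(d,[50,120,50],[75,255,255]),150,170,b)
    rep('bluefix',mask(d,[105,120,50],[120,255,255]),150,170,None)
    rep('turq',mask(d,[85,120,50],[95,255,255]),60,90,(150,150,300,380))
d=pickle.load(open("pics/scene0.pkl","rb"))["frame"][:,:,::-1]
s=pickle.load(open("pics/side0.pkl","rb"))["frame"][:,:,::-1]
a=cv2.resize(d[230:300,180:280],(700,490)[:1]*1+(490,) if 0 else (400,280)); b=cv2.resize(d[250:410,250:430],(360,320))
c=cv2.resize(s[180:310,270:420],(375,325)); e=cv2.resize(s[310:410,180:430],(400,160))
o=np.zeros((600,800,3),np.uint8);o[:280,:400]=a;o[:320,400:760]=b;o[325-0:325+275,:375]=c[:275];o[330:490,390:790]=e
cv2.imwrite("pics/crop0.png",o)
E
```

```text
scene
lid 356 mean [ 460.5 -190.9   74.5] circ 458.2 -192.4 27.1 px 229.0 254.0 z 68.0 80.0 rect ((458.64727783203125, -191.94369506835938), (50.563899993896484, 49.74832534790039), 20.66813850402832)
pad 694 mean [654.5  54.4  85.1] circ 653.3 53.5 34.6 px 310.0 355.0 z 79.0 91.0 rect ((653.085205078125, 54.24870300292969), (52.053260803222656, 52.83974075317383), 69.27708435058594)
handle 309 mean [562.5  88.9 219. ] circ 560.1 88.7 35.3 px 342.0 277.0 z 212.0 224.0 rect ((560.0532836914062, 88.72036743164062), (16.441587448120117, 70.68875122070312), 70.28902435302734)
disc 8151 mean [583.6  87.3  30.2] circ 559.3 87.6 135.5 px 337.0 345.0 z 25.0 35.0 rect ((561.0753784179688, 87.62017059326172), (267.34808349609375, 264.77313232421875), 76.39576721191406)
pointer none 0
green 475 mean [527.9  -4.5 159.2] circ 524.7 -4.4 26.4 px 300.0 272.0 z 150.0 164.0 rect ((524.9388427734375, -5.75823974609375), (51.883514404296875, 48.31364440917969), 19.82355308532715)
bluefix 602 mean [596.3 182.4 159.4] circ 593.9 181.9 25.9 px 387.0 324.0 z 150.0 165.0 rect ((593.5742797851562, 181.920715
[... 1097 characters left out ...]
254.0 z 15.0 52.0 rect ((391.1824035644531, 116.1413345336914), (21.71857452392578, 20.78513526916504), 82.34940338134766)
green 316 mean [523.1 -12.5 158.3] circ 522.7 -9.1 26.9 px 345.0 246.0 z 150.0 163.0 rect ((523.7288208007812, -9.207416534423828), (52.99917984008789, 45.19798278808594), 86.21533203125)
bluefix 103 mean [595.5 186.3 159.3] circ 593.9 181.0 24.1 px 369.0 193.0 z 155.0 163.0 rect ((596.42724609375, 186.92945861816406), (31.612401962280273, 47.09872817993164), 62.09933853149414)
turq 900 mean [ 294.6 -219.4   73.3] circ 295.9 -214.3 86.9 px 235.0 349.0 z 60.0 80.0 rect ((295.89593505859375, -214.24517822265625), (173.65216064453125, 49.88199996948242), 30.149456024169922)
```

View pics/crop0.png

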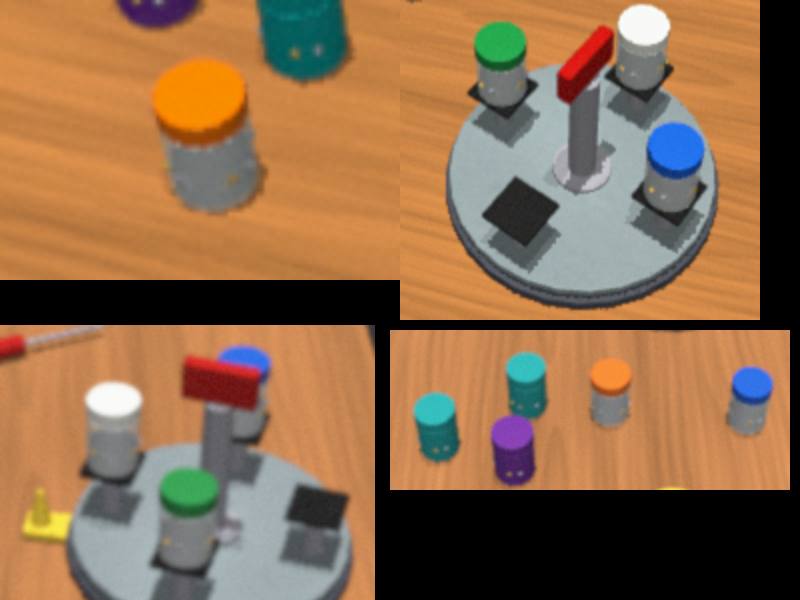

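The crop confirms the choice: an orange lid on a clear screw-filled body, standing on its own. The empty black pad and the red bar along the pad direction are also visible. The measured sizes (lid 51, pad 52, bar 70x16, radius 100) match the text.

```bash
cat > g.py <<'E'
import numpy as np,sys
from bench import read_state
from scipy.spatial.transform import Rotation as R
def go(x,y,z,phi=None,s=None):
    s=s or read_state();r=R.from_quat(s["ee_rot"]).as_matrix();t=r.T@(np.array([x,y,z])-s["position"])
    ph=np.degrees(np.arctan2(r[1,0],r[0,0]))
    print("pos",s["position"].round(1),"phi",ph.round(2),"tilt",(r[:,2]).round(3),"tx,ty,tz",(t/250).round(4),"spin",None if phi is None else round((ph-phi)/45,3),'mm',t.round(1),'j',s["joints"].round(2),'w',round(s["gripper_width"],1),'F',s["contact_force"].round(1),'t',s["clock"])
if __name__=="__main__": go(*map(float,sys.argv[1:]))
E
python3 - <<'E'
import pickle,cv2,numpy as np
from h import *
from g import go
d=pickle.load(open("pics/side0.pkl","rb"))
m=mask(d,[20,150,90],[32,255,255]);m[:215]=0;m[290:]=0;m[:,:270]=0;m[:,310:]=0
v,u=np.nonzero(m);t=v.min();print("top",t,u[v==t].mean(),[ (int(k),u[v==k].min(),u[v==k].max()) for k in np.unique(v)])
p=onz(d,u[v<=t+1].mean(),t,50);print(p)
a=np.array([559,86.5]);print(np.hypot(*(p[:2]-a)),np.degrees(np.arctan2(*(p[:2]-a)[::-1])))
m=mask(d,[20,150,90],[32,255,255]);m[:400]=0;m[:,:320]=0;m[:,400:]=0;v,u=np.nonzero(m);print("tape",onz(d,u.mean(),v.mean(),20))
for c in [(405,345,75),(265,333,75),(257,374,75),(208,359,75),(315,212,160)]: print(c,onz(d,*c).round())
w=pickle.load(open("pics/wrist0.pkl","rb"));W=w["world_to_cam"];c=-W[:3,:3].T@W[:3,3];print("cam",c)
go(430,300,260,-20.3);go(457,-193,260,-20.3)
E
```

```text
top 246 285.5 [(246, np.int64(285), np.int64(286)), (247, np.int64(285), np.int64(287)), (248, np.int64(285), np.int64(287)), (249, np.int64(285), np.int64(287)), (250, np.int64(284), np.int64(287)), (251, np.int64(284), np.int64(288)), (252, np.int64(284), np.int64(288)), (253, np.int64(283), np.int64(288)), (254, np.int64(282), np.int64(289)), (255, np.int64(281), np.int64(297)), (256, np.int64(281), np.int64(297)), (257, np.int64(280), np.int64(297)), (258, np.int64(280), np.int64(297)), (259, np.int64(280), np.int64(296)), (260, np.int64(279), np.int64(296)), (261, np.int64(279), np.int64(296)), (262, np.int64(279), np.int64(296)), (263, np.int64(279), np.int64(296)), (264, np.int64(280), np.int64(295)), (265, np.int64(281), np.int64(295)), (266, np.int64(289), np.int64(295))]
[394.30234188 121.8102793   50.        ]
168.4402992577148 167.89928132768785
tape [ 521.21067517 -380.00120294   20.        ]
(405, 345, 75) [ 628. -222.   75.]
(265, 333, 75) [ 352. -181.   75.]
(257, 374, 75) [ 339. -284.   75.]
(208, 359, 75) [ 244. -245.   75.]
(315, 212, 160) [463. 109. 160.]
cam [212.91910525 593.40430096 372.5956859 ]
pos [142.3 608.2 244.5] phi -13.17 tilt [-0.    -0.002 -1.   ] tx,ty,tz [ 1.4016  0.9381 -0.0604] spin 0.158 mm [350.4 234.5 -15.1] j [ 1.6   0.39  0.01 -0.   -1.19 -0.26] w 85.3 F [0.5 0.1 1. ] t 0.15
pos [142.3 608.2 244.5] phi -13.17 tilt [-0.    -0.002 -1.   ] tx,ty,tz [ 1.9562  2.8335 -0.0571] spin 0.158 mm [489.1 708.4 -14.3] j [ 1.6   0.39  0.01 -0.   -1.19 -0.26] w 85.3 F [0.5 0.1 1. ] t 0.15
```

Request:
play_rows([
  {"tx": 0.1,"ty": 0.067,"tz": -0.03,"gripper": -1},
  {"tx": 0.25,"ty": 0.17,"tz": -0.06,"gripper": -1,"spin": 0.05},
  {"tx": 0.42,"ty": 0.28,"tz": -0.06,"gripper": -1,"spin": 0.1},
  {"tx": 0.58,"ty": 0.39,"tz": -0.06,"gripper": -1,"spin": 0.158},
  {"tx": 0.75,"ty": 0.5,"tz": -0.06,"gripper": -1,"spin": 0.158},
  {"tx": 0.92,"ty": 0.62,"tz": -0.06,"gripper": -1,"spin": 0.158},
  {"tx": 1.0,"ty": 0.74,"tz": -0.06,"gripper": -1,"spin": 0.158},
  {"tx": 1.0,"ty": 0.88,"tz": -0.06,"gripper": -1,"spin": 0.158},
  {"tx": 1.0,"ty": 1.0,"tz": -0.06,"gripper": -1,"spin": 0.158},
])

```text
invalid input
```

```bash
python3 g.py 457 -193 250 -20.3
```

```text
pos [142.3 608.2 244.5] phi -13.17 tilt [-0.    -0.002 -1.   ] tx,ty,tz [ 1.9562  2.8335 -0.0171] spin 0.158 mm [489.1 708.4  -4.3] j [ 1.6   0.39  0.01 -0.   -1.19 -0.26] w 85.3 F [0.5 0.1 1. ] t 0.15
```

Request:
play_rows([
  {"tx": 0.1,"ty": 0.067,"tz": -0.03,"gripper": -1,"spin": 0},
  {"tx": 0.25,"ty": 0.17,"tz": -0.06,"gripper": -1,"spin": 0.05},
  {"tx": 0.42,"ty": 0.28,"tz": -0.06,"gripper": -1,"spin": 0.1},
  {"tx": 0.58,"ty": 0.39,"tz": -0.06,"gripper": -1,"spin": 0.158},
  {"tx": 0.75,"ty": 0.5,"tz": -0.06,"gripper": -1,"spin": 0.158},
  {"tx": 0.92,"ty": 0.62,"tz": -0.06,"gripper": -1,"spin": 0.158},
  {"tx": 1.0,"ty": 0.74,"tz": -0.06,"gripper": -1,"spin": 0.158},
  {"tx": 1.0,"ty": 0.88,"tz": -0.06,"gripper": -1,"spin": 0.158},
  {"tx": 1.0,"ty": 1.0,"tz": -0.06,"gripper": -1,"spin": 0.158},
])

```text
clock: 1.27
position: [328.9, 305.7, 260.5]
ee_rot: [0.984, -0.177, -0.0, 0.0]
contact_force: [0.5, 0.3, 0.5]
gripper_width: 85.5
```

```bash
python3 g.py 457 -193 250 -20.3
```

```text
pos [328.9 305.7 260.5] phi -20.37 tilt [-0. -0. -1.] tx,ty,tz [1.1747 1.6915 0.042 ] spin -0.002 mm [293.7 422.9  10.5] j [ 1.11  0.07 -0.37  0.   -1.13  0.1 ] w 85.5 F [0.5 0.3 0.5] t 1.275
```

Request:
play_rows([
  {"tx": 0.08,"ty": 0.11,"tz": 0,"gripper": -1,"spin": 0},
  {"tx": 0.2,"ty": 0.28,"tz": 0,"gripper": -1,"spin": 0},
  {"tx": 0.33,"ty": 0.47,"tz": 0,"gripper": -1,"spin": 0},
  {"tx": 0.46,"ty": 0.66,"tz": 0,"gripper": -1,"spin": 0},
  {"tx": 0.59,"ty": 0.85,"tz": 0,"gripper": -1,"spin": 0},
  {"tx": 0.68,"ty": 0.98,"tz": 0,"gripper": -1,"spin": 0},
])

```text
clock: 2.02
position: [402.8, 16.5, 260.7]
ee_rot: [0.984, -0.177, 0.0, -0.0]
contact_force: [0.7, 0.9, -0.3]
gripper_width: 85.4
```

```bash
python3 g.py 440 -187 250 -20.3
```

```text
pos [402.8  16.5 260.7] phi -20.39 tilt [ 0.001  0.    -1.   ] tx,ty,tz [0.4232 0.7111 0.0428] spin -0.002 mm [105.8 177.8  10.7] j [ 0.45 -0.02 -0.46  0.   -1.13  0.77] w 85.4 F [ 0.7  0.9 -0.3] t 2.025
```

Request:
play_rows([
  {"tx": 0.12,"ty": 0.17,"tz": 0,"gripper": -1,"spin": 0},
  {"tx": 0.25,"ty": 0.36,"tz": 0.05,"gripper": -1,"spin": 0},
  {"tx": 0.38,"ty": 0.55,"tz": 0.1,"gripper": -1,"spin": 0},
  {"tx": 0.47,"ty": 0.68,"tz": 0.15,"gripper": -1,"spin": 0},
  {"tx": 0.495,"ty": 0.71,"tz": 0.2,"gripper": -1,"spin": 0},
  {"tx": 0.495,"ty": 0.71,"tz": 0.2,"gripper": -1,"spin": 0},
  {"tx": 0.495,"ty": 0.71,"tz": 0.2,"gripper": -1,"spin": 0},
])

```text
clock: 2.9
position: [457.8, -189.3, 210.9]
ee_rot: [0.984, -0.175, 0.0, -0.0]
contact_force: [0.3, -0.5, 1.0]
gripper_width: 85.2
```

```bash
python3 - <<'E'
from bench import *
import cv2,numpy as np
from h import *
from g import go
d=get_image("wrist");cv2.imwrite("pics/w1.png",d["frame"][:,:,::-1])
m=mask(d,[5,150,90],[18,255,255]);n,l,s,c=cv2.connectedComponentsWithStats(m.astype(np.uint8));
i=1+s[1:,4].argmax();print(s[i],c[i])
Q=cloud(d)[(l==i)];Q=Q[(Q[:,2]>68)&(Q[:,2]<82)];print(Q.mean(0),cv2.minEnclosingCircle(Q[:,:2].astype(np.float32)))
cn=max(cv2.findContours((l==i).astype(np.uint8),0,1)[0],key=cv2.contourArea);e=cv2.fitEllipse(cn);print(e,onz(d,*e[0],75))
go(457,-193,40)
E
```

```text
[ 291  200   75   75 4377] [328.23303633 237.39227782]
[ 457.00151213 -190.7663728    74.67904685] ((455.8757019042969, -190.398681640625), 25.300046920776367)
((328.2347106933594, 237.3826904296875), (73.24880981445312, 74.26876068115234), 47.301002502441406) [ 457.72339955 -191.04925261   75.        ]
pos [ 458.  -189.1  211.1] phi -20.18 tilt [ 0.001 -0.    -1.   ] tx,ty,tz [0.0007 0.0162 0.6846] spin None mm [  0.2   4.1 171.1] j [-0.06  0.19 -0.36  0.   -1.02  1.28] w 85.6 F [ 0.3 -0.1 -1. ] t 2.95
```

View pics/w1.png

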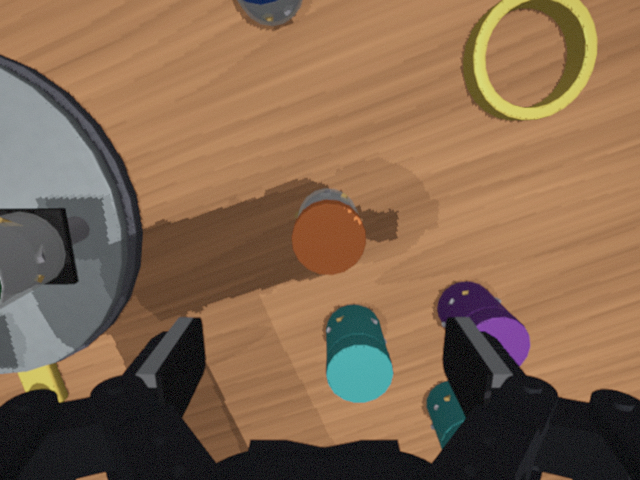

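The wrist picture shows the orange lid at (328,237), which puts it at (457,-191), with clear room on both sides for the fingers. Now I descend and grip.

Request:
play_rows([
  {"tx": 0,"ty": 0.011,"tz": 0.1,"gripper": -1,"spin": 0},
  {"tx": 0,"ty": 0.011,"tz": 0.24,"gripper": -1,"spin": 0},
  {"tx": 0,"ty": 0.011,"tz": 0.38,"gripper": -1,"spin": 0},
  {"tx": 0,"ty": 0.011,"tz": 0.5,"gripper": -1,"spin": 0},
  {"tx": 0,"ty": 0.011,"tz": 0.6,"gripper": -1,"spin": 0},
  {"tx": 0,"ty": 0.011,"tz": 0.67,"gripper": -1,"spin": 0},
  {"tx": 0,"ty": 0.011,"tz": 0.67,"gripper": -1,"spin": 0},
  {"tx": 0,"ty": 0.011,"tz": 0.67,"gripper": -1,"spin": 0},
])

```text
clock: 3.95
position: [458.0, -192.1, 43.9]
ee_rot: [0.985, -0.175, 0.001, 0.0]
contact_force: [0.4, 0.3, 0.8]
gripper_width: 85.4
```

Request:
play_rows([
  {"tx": 0,"ty": 0,"tz": 0,"gripper": 0,"spin": 0},
  {"tx": 0,"ty": 0,"tz": 0,"gripper": 1,"spin": 0},
  {"tx": 0,"ty": 0,"tz": 0,"gripper": 1,"spin": 0},
  {"tx": 0,"ty": 0,"tz": 0,"gripper": 1,"spin": 0},
  {"tx": 0,"ty": 0,"tz": 0,"gripper": 1,"spin": 0},
  {"tx": 0,"ty": 0,"tz": 0,"gripper": 1,"spin": 0},
  {"tx": 0,"ty": 0,"tz": 0,"gripper": 1,"spin": 0},
])

```text
clock: 4.82
position: [457.4, -192.6, 43.8]
ee_rot: [0.984, -0.176, 0.001, 0.0]
contact_force: [-1.9, 1.2, 5.9]
gripper_width: 49.5
```

```bash
python3 g.py 457 -191 200 -20.3
```

```text
pos [ 457.4 -192.6   43.8] phi -20.27 tilt [ 0.001 -0.    -1.   ] tx,ty,tz [-0.003  -0.0056 -0.6247] spin 0.001 mm [  -0.7   -1.4 -156.2] j [-0.07  0.42 -0.55  0.   -0.6   1.29] w 49.5 F [-1.9  1.2  5.9] t 4.825
```

Request:
play_rows([
  {"tx": 0,"ty": 0,"tz": -0.04,"gripper": 1,"spin": 0},
  {"tx": 0,"ty": 0,"tz": -0.12,"gripper": 1,"spin": 0},
  {"tx": 0,"ty": 0,"tz": -0.24,"gripper": 1,"spin": 0},
  {"tx": 0,"ty": 0,"tz": -0.36,"gripper": 1,"spin": 0},
  {"tx": 0,"ty": 0,"tz": -0.48,"gripper": 1,"spin": 0},
  {"tx": 0,"ty": 0,"tz": -0.6,"gripper": 1,"spin": 0},
  {"tx": 0,"ty": 0,"tz": -0.68,"gripper": 1,"spin": 0},
  {"tx": 0,"ty": 0,"tz": -0.7,"gripper": 1,"spin": 0},
  {"tx": 0,"ty": 0,"tz": -0.7,"gripper": 1,"spin": 0},
])

```text
clock: 5.95
position: [456.4, -192.3, 217.3]
ee_rot: [0.984, -0.176, -0.0, -0.0]
contact_force: [0.3, 0.1, -2.8]
gripper_width: 49.5
```

```bash
python3 - <<'E'
from bench import *
import cv2,numpy as np
from h import *
from g import go
d=get_image("scene");cv2.imwrite("pics/s2.png",d["frame"][:,:,::-1])
go(652.5,52,200,-20.3)
E
```

```text
pos [ 456.2 -192.3  216.8] phi -20.3 tilt [-0.002  0.001 -1.   ] tx,ty,tz [ 0.3976 -1.189   0.0662] spin 0.0 mm [  99.4 -297.3   16.6] j [-0.07  0.19 -0.35 -0.   -1.04  1.29] w 49.9 F [ 0.4 -0.8 -3.4] t 6.0
```

View pics/s2.png

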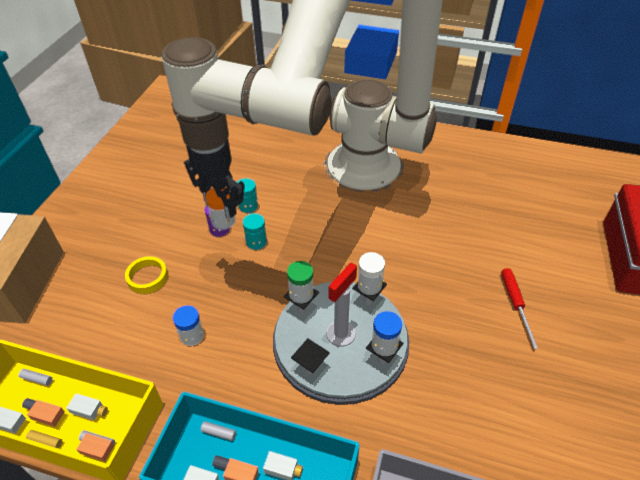

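The jar is held at about (215,205) in the picture and nothing else has moved. Next I carry it towards the post.

Request:
play_rows([
  {"tx": 0.06,"ty": -0.05,"tz": 0,"gripper": 1,"spin": 0},
  {"tx": 0.14,"ty": -0.15,"tz": 0,"gripper": 1,"spin": 0},
  {"tx": 0.22,"ty": -0.28,"tz": 0,"gripper": 1,"spin": 0},
  {"tx": 0.3,"ty": -0.41,"tz": 0,"gripper": 1,"spin": 0},
  {"tx": 0.37,"ty": -0.55,"tz": 0,"gripper": 1,"spin": 0},
  {"tx": 0.4,"ty": -0.68,"tz": 0,"gripper": 1,"spin": 0},
  {"tx": 0.4,"ty": -0.82,"tz": 0,"gripper": 1,"spin": 0},
  {"tx": 0.4,"ty": -0.93,"tz": 0,"gripper": 1,"spin": 0},
  {"tx": 0.4,"ty": -1.0,"tz": 0,"gripper": 1,"spin": 0},
])

```text
clock: 7.12
position: [638.1, 9.1, 216.2]
ee_rot: [0.984, -0.175, -0.001, 0.0]
contact_force: [-0.8, -0.4, -1.3]
gripper_width: 49.4
```

```bash
python3 g.py 652.5 52 180 -20.3
```

```text
pos [638.1   9.1 216.2] phi -20.21 tilt [-0.002 -0.    -1.   ] tx,ty,tz [-0.005  -0.181   0.1446] spin 0.002 mm [ -1.2 -45.3  36.1] j [ 0.27  0.43  0.   -0.   -1.15  0.95] w 49.4 F [-0.8 -0.4 -1.3] t 7.125
```

```bash
python3 - <<'E'
from bench import *
import cv2,numpy as np,pickle
from h import *
d=get_image("wrist");cv2.imwrite("pics/w3.png",d["frame"][:,:,::-1]);pickle.dump(d,open("pics/w3.pkl","wb"))
d=get_image("scene");cv2.imwrite("pics/s3.png",d["frame"][:,:,::-1]);pickle.dump(d,open("pics/s3.pkl","wb"))
E
```

```text
(no output)
```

View pics/w3.png

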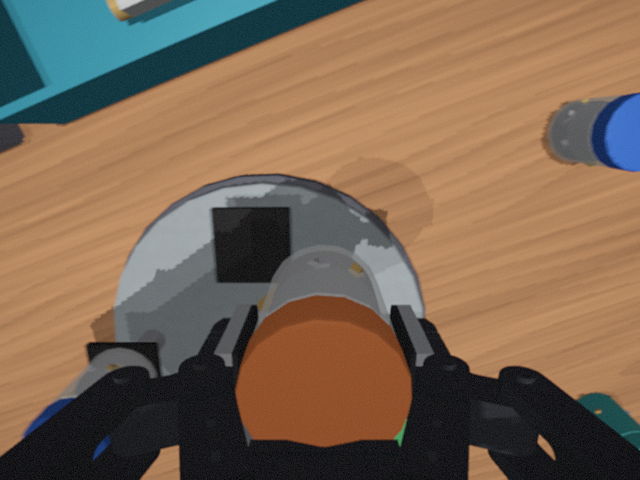

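View pics/s3.png

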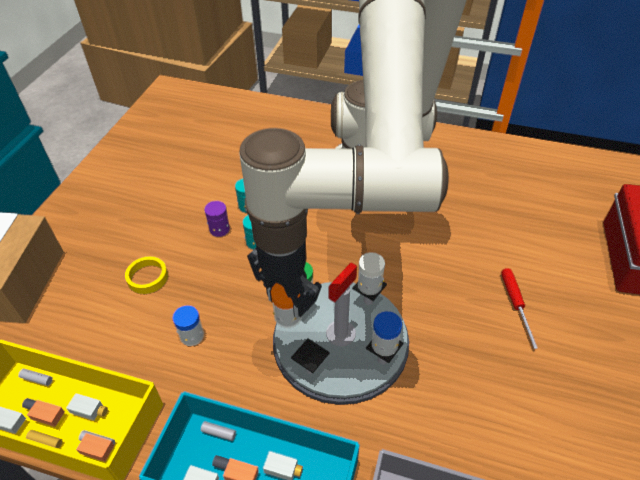

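The wrist picture shows the held orange lid at (325,380) and the pad square between (211,207) and (291,283). The pad is fully visible, so I refine its position from this.

```bash
python3 - <<'E'
import pickle,cv2,numpy as np
from h import *
d=pickle.load(open("pics/w3.pkl","rb"))
m=mask(d,[0,0,0],[180,255,45]);m[:195]=0;m[290:]=0;m[:,:200]=0;m[:,300:]=0
c=max(cv2.findContours(m.astype(np.uint8),0,1)[0],key=cv2.contourArea)
W=np.array([onz(d,*p,85)[:2] for p in c[:,0].astype(float)],np.float32)
print(cv2.minAreaRect(cv2.convexHull(c)),cv2.minAreaRect(W))
# lid
m=mask(d,[5,150,60],[18,255,255]);m[:290]=0
n,l,s,cc=cv2.connectedComponentsWithStats(m.astype(np.uint8));i=1+s[1:,4].argmax();print(s[i])
Q=cloud(d)[l==i];z=np.nanmedian(Q[:,2]);print('lid z',z)
Q=Q[abs(Q[:,2]-z)<5];print(cv2.minEnclosingCircle(Q[:,:2].astype(np.float32)),Q.min(0),Q.max(0))
top=[onz(d,u,v,248) for u,v in [(237,380),(412,380),(325,296+17)]];print(np.array(top).round(1))
d=pickle.load(open("pics/s3.pkl","rb"))
m=mask(d,[0,0,0],[180,255,70]);m[:338]=0;m[375:]=0;m[:,:288]=0;m[:,332:]=0
c=max(cv2.findContours(m.astype(np.uint8),0,1)[0],key=cv2.contourArea)
W=np.array([onz(d,*p,85)[:2] for p in c[:,0].astype(float)],np.float32);print('scene',cv2.minAreaRect(W))
E
```

```text
((251.45352172851562, 244.35171508789062), (73.93599700927734, 75.69010925292969), 88.99491119384766) ((651.5218505859375, 56.23441696166992), (49.979087829589844, 51.104007720947266), 69.79460144042969)
[  235   296   177   151 21399]
lid z 246.7833657436669
((638.5049438476562, 10.886942863464355), 25.854976654052734) [617.16674205 -14.27674429 241.790756  ] [662.86559786  36.09473125 249.20537827]
[[651.9  30.9 248. ]
 [635.3 -14.1 248. ]
 [662.6   1.3 248. ]]
scene ((653.3190307617188, 54.09288024902344), (54.17838668823242, 54.67433547973633), 70.02018737792969)
```

Request:
play_rows([
  {"tx": -0.004,"ty": -0.05,"tz": 0,"gripper": 1,"spin": 0},
  {"tx": -0.009,"ty": -0.12,"tz": 0,"gripper": 1,"spin": 0},
  {"tx": -0.009,"ty": -0.187,"tz": 0,"gripper": 1,"spin": 0},
  {"tx": -0.009,"ty": -0.187,"tz": 0.08,"gripper": 1,"spin": 0},
  {"tx": -0.009,"ty": -0.187,"tz": 0.17,"gripper": 1,"spin": 0},
  {"tx": -0.009,"ty": -0.187,"tz": 0.24,"gripper": 1,"spin": 0},
  {"tx": -0.009,"ty": -0.187,"tz": 0.29,"gripper": 1,"spin": 0},
  {"tx": -0.009,"ty": -0.187,"tz": 0.31,"gripper": 1,"spin": 0},
  {"tx": -0.009,"ty": -0.187,"tz": 0.31,"gripper": 1,"spin": 0},
  {"tx": -0.009,"ty": -0.187,"tz": 0.31,"gripper": 1,"spin": 0},
])

```text
clock: 8.48
position: [652.1, 52.0, 141.2]
ee_rot: [0.984, -0.176, 0.001, -0.0]
contact_force: [-0.3, -0.1, -1.5]
gripper_width: 49.4
```

```bash
python3 - <<'E'
from bench import *
import cv2,numpy as np,pickle
from g import go
for n in ["scene","side","wrist"]:
    d=get_image(n);pickle.dump(d,open(f"pics/{n}4.pkl","wb"))
    f=d["frame"][:,:,::-1];f={"scene":f[280:400,250:430],"side":f[170:290,300:480],"wrist":f[100:480]}[n]
    cv2.imwrite(f"pics/{n}4.png",cv2.resize(f,None,fx=4 if n!="wrist" else 1,fy=4 if n!="wrist" else 1))
go(652.2,53.7,128.8,-20.3)
E
```

```text
pos [651.8  52.  141. ] phi -20.28 tilt [ 0.001  0.    -1.   ] tx,ty,tz [-0.001  -0.0069  0.0489] spin 0.0 mm [-0.3 -1.7 12.2] j [ 0.33  0.52 -0.05  0.   -1.    0.89] w 49.5 F [-0.2  0.7 -2.9] t 8.625
```

View pics/scene4.png

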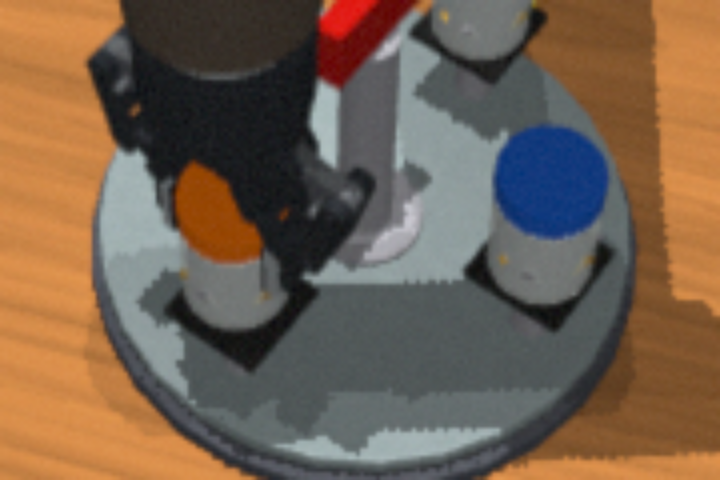

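View pics/side4.png

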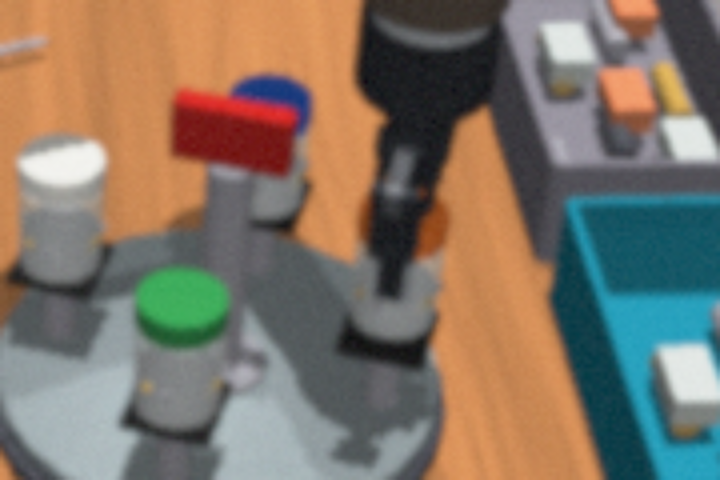

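View pics/wrist4.png

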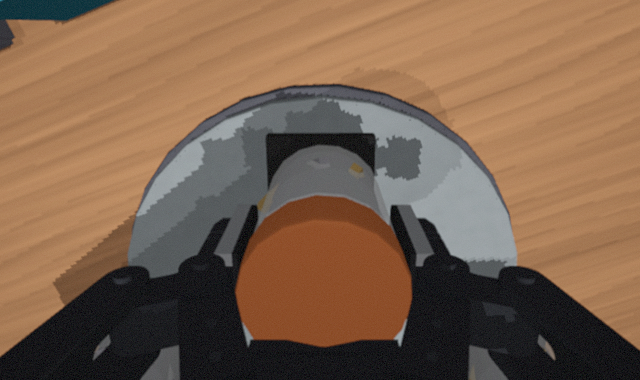

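The jar hangs over the pad, about 12 mm above it and within a few mm of centre in all three views. Now I lower it.

Request:
play_rows([
  {"tx": 0,"ty": -0.006,"tz": 0.02,"gripper": 1,"spin": 0},
  {"tx": 0,"ty": -0.006,"tz": 0.035,"gripper": 1,"spin": 0},
  {"tx": 0,"ty": -0.006,"tz": 0.043,"gripper": 1,"spin": 0},
  {"tx": 0,"ty": -0.006,"tz": 0.043,"gripper": 1,"spin": 0},
  {"tx": 0,"ty": -0.006,"tz": 0.043,"gripper": 1,"spin": 0},
])

```text
clock: 9.25
position: [652.1, 53.4, 129.6]
ee_rot: [0.984, -0.176, 0.0, -0.0]
contact_force: [0.9, 0.5, -3.6]
gripper_width: 49.5
```

Request:
play_rows([
  {"tx": 0,"ty": 0,"tz": 0.003,"gripper": 1,"spin": 0},
  {"tx": 0,"ty": 0,"tz": 0.005,"gripper": 1,"spin": 0},
  {"tx": 0,"ty": 0,"tz": 0.005,"gripper": 1,"spin": 0},
])

```text
clock: 9.62
position: [652.2, 53.4, 129.0]
ee_rot: [0.984, -0.176, 0.0, -0.0]
contact_force: [-1.3, 0.6, 1.3]
gripper_width: 49.4
```

Request:
play_rows([
  {"tx": 0,"ty": 0,"tz": 0.003,"gripper": 1,"spin": 0},
  {"tx": 0,"ty": 0,"tz": 0.003,"gripper": 1,"spin": 0},
])

```text
clock: 9.88
position: [652.3, 53.4, 129.0]
ee_rot: [0.984, -0.176, 0.001, -0.0]
contact_force: [-3.1, -0.7, 6.1]
gripper_width: 49.3
```

It is in contact (vertical force 6 N), so I open the gripper gradually.

Request:
play_rows([
  {"tx": 0,"ty": 0,"tz": 0,"gripper": -0.2,"spin": 0},
  {"tx": 0,"ty": 0,"tz": 0,"gripper": -0.3,"spin": 0},
  {"tx": 0,"ty": 0,"tz": 0,"gripper": -0.5,"spin": 0},
  {"tx": 0,"ty": 0,"tz": 0,"gripper": -0.8,"spin": 0},
  {"tx": 0,"ty": 0,"tz": 0,"gripper": -1,"spin": 0},
  {"tx": 0,"ty": 0,"tz": 0,"gripper": -1,"spin": 0},
  {"tx": 0,"ty": 0,"tz": 0,"gripper": -1,"spin": 0},
])

```text
clock: 10.75
position: [652.0, 53.4, 127.6]
ee_rot: [0.984, -0.176, 0.0, -0.0]
contact_force: [-0.3, 0.6, -0.3]
gripper_width: 85.6
```

Request:
play_rows([
  {"tx": 0,"ty": 0,"tz": -0.03,"gripper": -1,"spin": 0},
  {"tx": 0,"ty": 0,"tz": -0.1,"gripper": -1,"spin": 0},
  {"tx": 0,"ty": 0,"tz": -0.2,"gripper": -1,"spin": 0},
  {"tx": 0,"ty": 0,"tz": -0.32,"gripper": -1,"spin": 0},
  {"tx": 0,"ty": 0,"tz": -0.44,"gripper": -1,"spin": 0},
  {"tx": 0,"ty": 0,"tz": -0.53,"gripper": -1,"spin": 0},
  {"tx": 0,"ty": 0,"tz": -0.56,"gripper": -1,"spin": 0},
  {"tx": 0,"ty": 0,"tz": -0.56,"gripper": -1,"spin": 0},
])

```text
clock: 11.75
position: [652.0, 53.4, 268.3]
ee_rot: [0.984, -0.176, 0.001, -0.0]
contact_force: [0.9, -0.3, 0.4]
gripper_width: 85.3
```

```bash
python3 - <<'E'
from bench import *
import cv2,numpy as np,pickle
from h import *
from g import go
o=[]
for n in ["scene","side","wrist"]:
    d=get_image(n);pickle.dump(d,open(f"pics/{n}5.pkl","wb"));Q=cloud(d)
    f=d["frame"][:,:,::-1];cv2.imwrite(f"pics/{n}5.png",f)
    m=mask(d,[5,150,60],[18,255,255])&(Q[...,2]>153)&(Q[...,2]<170);P=Q[m]
    if len(P)>20: print(n,'lid',len(P),cv2.minEnclosingCircle(P[:,:2].astype(np.float32)),np.median(P[:,2]))
    h=(mask(d,[170,120,60],[180,255,255])|mask(d,[0,150,60],[4,255,255]))&(Q[...,2]>212)&(Q[...,2]<228);P=Q[h]
    if len(P)>20: print(n,'handle',len(P),cv2.minAreaRect(P[:,:2].astype(np.float32)))
go(559,87,270,-20.3)
E
```

```text
scene lid 579 ((342.8780212402344, -16.284595489501953), 345.1512145996094) 159.8844426780036
scene handle 107 ((560.4546508789062, 89.26229095458984), (15.870610237121582, 70.43745422363281), 72.01948547363281)
side lid 288 ((652.1092529296875, 49.917423248291016), 28.379697799682617) 158.93468002858177
side handle 187 ((557.4437866210938, 84.05987548828125), (23.078004837036133, 66.40637969970703), 69.56140899658203)
wrist lid 5098 ((651.2924194335938, 55.39223861694336), 25.088563919067383) 159.7195843726562
wrist handle 1267 ((579.1332397460938, 81.95404815673828), (14.955545425415039, 23.785430908203125), 69.85127258300781)
pos [651.5  53.3 266.3] phi -20.28 tilt [-0.002 -0.    -1.   ] tx,ty,tz [-0.3938  0.0019 -0.014 ] spin 0.0 mm [-98.4   0.5  -3.5] j [ 0.33  0.42  0.12 -0.   -1.27  0.89] w 85.3 F [ 0.6 -0.2 -0.6] t 11.9
```

View pics/wrist5.png

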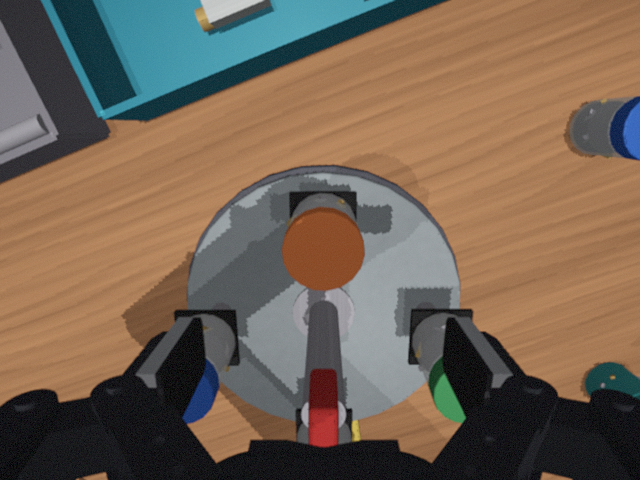

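View pics/scene5.png

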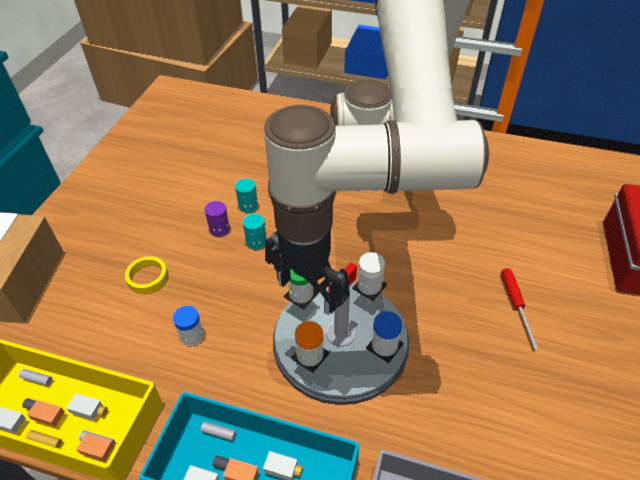

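The jar stands upright on its pad: the lid is at z 160, and the wrist view puts it at (651,55) against the pad at (651.5,56). Now I go over the column and take the handle.

Request:
play_rows([
  {"tx": -0.05,"ty": 0,"tz": -0.02,"gripper": -1,"spin": 0},
  {"tx": -0.14,"ty": 0,"tz": -0.02,"gripper": -1,"spin": 0},
  {"tx": -0.24,"ty": 0,"tz": -0.02,"gripper": -1,"spin": 0},
  {"tx": -0.33,"ty": 0,"tz": -0.02,"gripper": -1,"spin": 0},
  {"tx": -0.38,"ty": 0,"tz": -0.02,"gripper": -1,"spin": 0},
  {"tx": -0.394,"ty": 0,"tz": -0.02,"gripper": -1,"spin": 0},
  {"tx": -0.394,"ty": 0,"tz": -0.02,"gripper": -1,"spin": 0},
  {"tx": -0.394,"ty": 0,"tz": -0.02,"gripper": -1,"spin": 0},
])

```text
clock: 12.9
position: [560.1, 87.4, 272.3]
ee_rot: [0.984, -0.176, -0.0, 0.0]
contact_force: [0.7, 0.1, -0.5]
gripper_width: 85.3
```

```bash
python3 - <<'E'
from bench import *
import cv2,numpy as np,pickle
from h import *
from g import go
d=get_image("wrist");Q=cloud(d)
cv2.imwrite(f"pics/wrist6.png",d["frame"][:,:,::-1])
m=mask(d,[5,150,60],[18,255,255])&(Q[...,2]>153)&(Q[...,2]<170);P=Q[m]
print('lid',len(P),cv2.minEnclosingCircle(P[:,:2].astype(np.float32)),np.median(P[:,2]))
h=(mask(d,[170,120,60],[180,255,255])|mask(d,[0,150,60],[4,255,255]))&(Q[...,2]>212)&(Q[...,2]<228);P=Q[h]
print('handle',len(P),cv2.minAreaRect(P[:,:2].astype(np.float32)))
go(559,87.5,200,-20.3)
E
```

```text
lid 735 ((650.7376708984375, 55.60262680053711), 25.422588348388672) 159.26038970337416
handle 4231 ((557.0457153320312, 90.01406860351562), (15.577463150024414, 68.8870620727539), 69.81867218017578)
pos [560.1  87.4 272.3] phi -20.3 tilt [-0. -0. -1.] tx,ty,tz [-0.0043  0.0009  0.2891] spin -0.0 mm [-1.1  0.2 72.3] j [ 0.44  0.27 -0.09  0.   -1.21  0.78] w 85.4 F [0.3 0.7 0.1] t 12.95
```

View pics/wrist6.png

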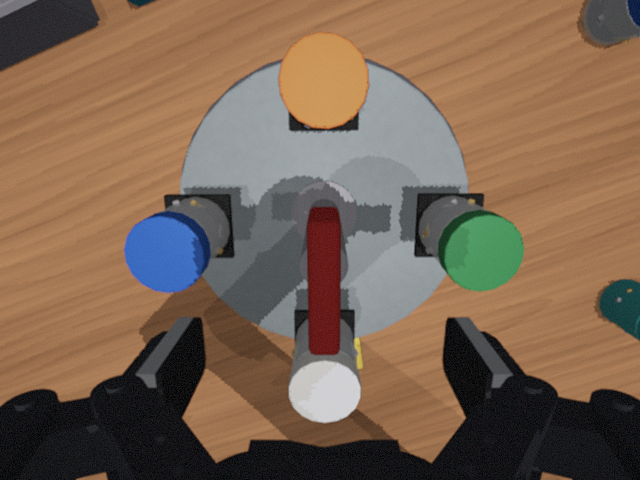

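The bar lies centred between the fingers, at columns 308 to 340 against a jaw centre of 324. Now I descend and grip it.

Request:
play_rows([
  {"tx": -0.008,"ty": 0,"tz": 0.05,"gripper": -1,"spin": 0},
  {"tx": -0.008,"ty": 0,"tz": 0.12,"gripper": -1,"spin": 0},
  {"tx": -0.008,"ty": 0,"tz": 0.19,"gripper": -1,"spin": 0},
  {"tx": -0.008,"ty": 0,"tz": 0.25,"gripper": -1,"spin": 0},
  {"tx": -0.008,"ty": 0,"tz": 0.28,"gripper": -1,"spin": 0},
  {"tx": -0.008,"ty": 0,"tz": 0.28,"gripper": -1,"spin": 0},
  {"tx": -0.008,"ty": 0,"tz": 0.28,"gripper": -1,"spin": 0},
  {"tx": -0.008,"ty": 0,"tz": 0.28,"gripper": 0,"spin": 0},
  {"tx": -0.008,"ty": 0,"tz": 0.28,"gripper": 0.3,"spin": 0},
  {"tx": -0.008,"ty": 0,"tz": 0.28,"gripper": 0.5,"spin": 0},
  {"tx": -0.008,"ty": 0,"tz": 0.28,"gripper": 0.6,"spin": 0},
])

```text
clock: 14.32
position: [557.8, 88.2, 202.6]
ee_rot: [0.984, -0.176, 0.0, -0.0]
contact_force: [0.8, -0.5, 0.3]
gripper_width: 17.1
```

Request:
play_rows([
  {"tx": 0,"ty": 0,"tz": 0,"gripper": 1,"spin": 0},
  {"tx": 0,"ty": 0,"tz": 0,"gripper": 1,"spin": 0},
  {"tx": 0,"ty": 0,"tz": 0,"gripper": 1,"spin": 0},
  {"tx": 0,"ty": 0,"tz": 0,"gripper": 1,"spin": 0},
  {"tx": 0,"ty": 0,"tz": 0,"gripper": 1,"spin": 0},
])

```text
clock: 14.95
position: [557.8, 88.2, 202.8]
ee_rot: [0.984, -0.176, 0.0, 0.0]
contact_force: [-0.9, -0.5, 3.1]
gripper_width: 15.4
```

```bash
python3 g.py 559 87.5 200 -20.3
```

```text
pos [557.8  88.2 202.8] phi -20.26 tilt [ 0. -0. -1.] tx,ty,tz [0.0056 0.0011 0.0111] spin 0.001 mm [1.4 0.3 2.8] j [ 0.44  0.32 -0.21  0.   -1.05  0.77] w 15.4 F [-0.9 -0.5  3.1] t 14.95
```

The handle is gripped at a width of 15.4. I turn clockwise in smooth quarters; joint 6 has room for the whole turn.

Request:
play_rows([
  {"tx": 0,"ty": 0,"tz": 0,"gripper": 1,"spin": 0.02},
  {"tx": 0,"ty": 0,"tz": 0,"gripper": 1,"spin": 0.07},
  {"tx": 0,"ty": 0,"tz": 0,"gripper": 1,"spin": 0.15},
  {"tx": 0,"ty": 0,"tz": 0,"gripper": 1,"spin": 0.25},
  {"tx": 0,"ty": 0,"tz": 0,"gripper": 1,"spin": 0.36},
  {"tx": 0,"ty": 0,"tz": 0,"gripper": 1,"spin": 0.47},
  {"tx": 0,"ty": 0,"tz": 0,"gripper": 1,"spin": 0.58},
  {"tx": 0,"ty": 0,"tz": 0,"gripper": 1,"spin": 0.68},
  {"tx": 0,"ty": 0,"tz": 0,"gripper": 1,"spin": 0.76},
  {"tx": 0,"ty": 0,"tz": 0,"gripper": 1,"spin": 0.82},
  {"tx": 0,"ty": 0,"tz": 0,"gripper": 1,"spin": 0.85},
  {"tx": 0,"ty": 0,"tz": 0,"gripper": 1,"spin": 0.85},
])

```text
clock: 16.45
position: [557.3, 87.7, 202.7]
ee_rot: [0.872, -0.489, -0.0, 0.001]
contact_force: [-4.2, -2.7, 5.6]
gripper_width: 15.5
```

```bash
python3 - <<'E'
from bench import *
import cv2
from g import go
go(557.8,88.2,202,-192)
d=get_image("wrist");cv2.imwrite("pics/wrist7.png",d["frame"][:,:,::-1])
E
```

```text
pos [557.3  87.7 202.7] phi -58.55 tilt [-0.001 -0.001 -1.   ] tx,ty,tz [-0.0008 -0.0027  0.003 ] spin 2.965 mm [-0.2 -0.7  0.7] j [ 0.44  0.32 -0.21  0.   -1.05  0.11] w 15.5 F [-4.2 -2.7  5.6] t 16.45
```

View pics/wrist7.png

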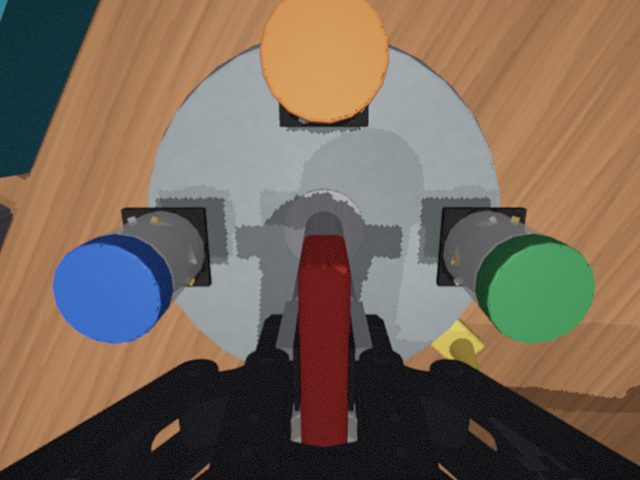

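The carousel turns with the gripper and the jar sits still on its pad at (324,60). Side forces are only about 5 N, so I continue.

Request:
play_rows([
  {"tx": 0,"ty": 0,"tz": 0,"gripper": 1,"spin": 0.03},
  {"tx": 0,"ty": 0,"tz": 0,"gripper": 1,"spin": 0.09},
  {"tx": 0,"ty": 0,"tz": 0,"gripper": 1,"spin": 0.18},
  {"tx": 0,"ty": 0,"tz": 0,"gripper": 1,"spin": 0.29},
  {"tx": 0,"ty": 0,"tz": 0,"gripper": 1,"spin": 0.41},
  {"tx": 0,"ty": 0,"tz": 0,"gripper": 1,"spin": 0.54},
  {"tx": 0,"ty": 0,"tz": 0,"gripper": 1,"spin": 0.67},
  {"tx": 0,"ty": 0,"tz": 0,"gripper": 1,"spin": 0.79},
  {"tx": 0,"ty": 0,"tz": 0,"gripper": 1,"spin": 0.89},
  {"tx": 0,"ty": 0,"tz": 0,"gripper": 1,"spin": 0.96},
  {"tx": 0,"ty": 0,"tz": 0,"gripper": 1,"spin": 1.0},
  {"tx": 0,"ty": 0,"tz": 0,"gripper": 1,"spin": 1.0},
])

```text
clock: 18.0
position: [556.5, 87.5, 202.7]
ee_rot: [-0.619, 0.786, 0.0, -0.001]
contact_force: [-7.0, -2.4, 6.9]
gripper_width: 15.0
```

Request:
play_rows([
  {"tx": 0,"ty": 0,"tz": 0,"gripper": 1,"spin": 0.03},
  {"tx": 0,"ty": 0,"tz": 0,"gripper": 1,"spin": 0.09},
  {"tx": 0,"ty": 0,"tz": 0,"gripper": 1,"spin": 0.18},
  {"tx": 0,"ty": 0,"tz": 0,"gripper": 1,"spin": 0.29},
  {"tx": 0,"ty": 0,"tz": 0,"gripper": 1,"spin": 0.41},
  {"tx": 0,"ty": 0,"tz": 0,"gripper": 1,"spin": 0.54},
  {"tx": 0,"ty": 0,"tz": 0,"gripper": 1,"spin": 0.67},
  {"tx": 0,"ty": 0,"tz": 0,"gripper": 1,"spin": 0.79},
  {"tx": 0,"ty": 0,"tz": 0,"gripper": 1,"spin": 0.89},
  {"tx": 0,"ty": 0,"tz": 0,"gripper": 1,"spin": 0.96},
  {"tx": 0,"ty": 0,"tz": 0,"gripper": 1,"spin": 1.0},
  {"tx": 0,"ty": 0,"tz": 0,"gripper": 1,"spin": 1.0},
])

```text
clock: 19.5
position: [555.9, 88.0, 202.7]
ee_rot: [-0.271, 0.963, 0.0, -0.002]
contact_force: [-7.6, 0.3, 8.1]
gripper_width: 15.4
```

```bash
python3 - <<'E'
from bench import *
import cv2,pickle
from g import go
go(557.8,88.2,202,-192)
for n in ["wrist","scene"]:
    d=get_image(n);cv2.imwrite(f"pics/{n}8.png",d["frame"][:,:,::-1]);pickle.dump(d,open(f"pics/{n}8.pkl","wb"))
E
```

```text
pos [555.9  88.  202.7] phi -148.54 tilt [-0.004 -0.001 -1.   ] tx,ty,tz [-0.007  -0.0033  0.0028] spin 0.966 mm [-1.8 -0.8  0.7] j [ 0.44  0.32 -0.21 -0.   -1.05 -1.47] w 15.4 F [-7.6  0.3  8.1] t 19.5
```

View pics/wrist8.png

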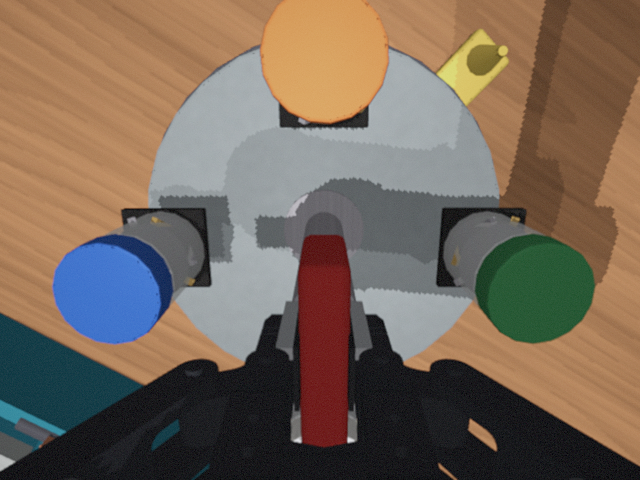

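The pointer tip is visible at (503,50) and the jar at (324,60) is still square on its pad. I work out the remaining angle from this picture.

```bash
python3 - <<'E'
import pickle,cv2,numpy as np
from h import *
d=pickle.load(open("pics/wrist8.pkl","rb"));Q=cloud(d)
t=onz(d,503,50,50);print("tip",t,Q[50,503],Q[52,500])
# disc circle: grey pixels at z~30
g=(abs(Q[...,2]-30)<4)&(hsv(d)[...,1]<60);P=Q[g][:,:2].astype(np.float32);hull=cv2.convexHull(P)[:,0];print(cv2.minEnclosingCircle(P))
col=np.array([onz(d,u,v,85)[:2] for u,v in [(123,208),(526,208),(280,127),(368,127)]]);print('padcorners',col.round(1))
m=mask(d,[5,120,60],[22,255,255])&(Q[...,2]>153)&(Q[...,2]<170);L=cv2.minEnclosingCircle(Q[m][:,:2].astype(np.float32));print('lid',L)
for a in [(557.5,89),(558.5,89.5),(556,88),(559,88)]:
  a=np.array(a);f=lambda p:np.degrees(np.arctan2(*(np.array(p[:2])-a)[::-1]))
  print(a,'r tip',np.hypot(*(t[:2]-a)).round(1),'r jar',np.hypot(*(np.array(L[0])-a)).round(1),'ang',f(t).round(2),f(L[0]).round(2))
E
```

```text
tip [392.59960808 124.18272515  50.        ] [392.35915526 124.35400786  49.334623  ] [394.52885066 123.29515854  49.90820737]
((659.0232543945312, 40.4263801574707), 248.5250244140625)
padcorners [[598.  -29. ]
 [468.5 183. ]
 [506.2  30. ]
 [479.6  73.6]]
lid ((486.5283508300781, 106.33419799804688), 95.5756607055664)
[557.5  89. ] r tip 168.6 r jar 73.1 ang 167.96 166.27
[558.5  89.5] r tip 169.5 r jar 73.9 ang 168.19 166.84
[556  88] r tip 167.4 r jar 71.9 ang 167.51 165.22
[559  88] r tip 170.3 r jar 74.8 ang 167.73 165.8
```

The pointer lies at 167.8° and the jar at 211.5°, so 43.7° remain, which is spin 0.97.

Request:
play_rows([
  {"tx": 0,"ty": 0,"tz": 0,"gripper": 1,"spin": 0.03},
  {"tx": 0,"ty": 0,"tz": 0,"gripper": 1,"spin": 0.09},
  {"tx": 0,"ty": 0,"tz": 0,"gripper": 1,"spin": 0.18},
  {"tx": 0,"ty": 0,"tz": 0,"gripper": 1,"spin": 0.29},
  {"tx": 0,"ty": 0,"tz": 0,"gripper": 1,"spin": 0.41},
  {"tx": 0,"ty": 0,"tz": 0,"gripper": 1,"spin": 0.54},
  {"tx": 0,"ty": 0,"tz": 0,"gripper": 1,"spin": 0.67},
  {"tx": 0,"ty": 0,"tz": 0,"gripper": 1,"spin": 0.78},
  {"tx": 0,"ty": 0,"tz": 0,"gripper": 1,"spin": 0.87},
  {"tx": 0,"ty": 0,"tz": 0,"gripper": 1,"spin": 0.93},
  {"tx": 0,"ty": 0,"tz": 0,"gripper": 1,"spin": 0.96},
  {"tx": 0,"ty": 0,"tz": 0,"gripper": 1,"spin": 0.97},
])

```text
clock: 21.1
position: [555.8, 88.8, 202.8]
ee_rot: [0.106, 0.994, 0.0, -0.002]
contact_force: [-8.8, 3.8, 8.0]
gripper_width: 15.3
```

Request:
play_rows([
  {"tx": 0,"ty": 0,"tz": 0,"gripper": 1,"spin": 0},
  {"tx": 0,"ty": 0,"tz": 0,"gripper": 1,"spin": 0},
  {"tx": 0,"ty": 0,"tz": 0,"gripper": 1,"spin": 0},
  {"tx": 0,"ty": 0,"tz": 0,"gripper": 1,"spin": 0},
  {"tx": 0,"ty": 0,"tz": 0,"gripper": 1,"spin": 0},
  {"tx": 0,"ty": 0,"tz": 0,"gripper": 1,"spin": 0},
])

```text
clock: 21.85
position: [555.8, 88.8, 202.8]
ee_rot: [0.106, 0.994, 0.0, -0.002]
contact_force: [-9.9, 2.0, 8.9]
gripper_width: 15.4
```

```bash
python3 - <<'E'
from bench import *
import cv2,pickle,numpy as np
from g import go
from h import *
go(557.8,88.2,202,-192)
for n in ["wrist","scene","side"]:
    d=get_image(n);cv2.imwrite(f"pics/{n}9.png",d["frame"][:,:,::-1]);pickle.dump(d,open(f"pics/{n}9.pkl","wb"));Q=cloud(d)
    m=mask(d,[5,150,60],[18,255,255])&(Q[...,2]>153)&(Q[...,2]<170)
    k,l,s,c=cv2.connectedComponentsWithStats(m.astype(np.uint8))
    if k<2: continue
    i=1+s[1:,4].argmax();P=Q[l==i];print(n,c[i],len(P),cv2.minEnclosingCircle(P[:,:2].astype(np.float32)),np.median(P[:,2]))
E
```

```text
pos [555.8  88.8 202.8] phi 167.84 tilt [-0.004  0.001 -1.   ] tx,ty,tz [-0.0084 -0.0005  0.003 ] spin 7.996 mm [-2.1 -0.1  0.7] j [ 0.45  0.32 -0.21 -0.   -1.05 -2.23] w 15.4 F [-9.9  2.   8.9] t 21.85
wrist [331.66884939  69.41908326] 1069 ((458.1556396484375, 111.24181365966797), 25.25676727294922) 159.34819180483123
scene [372.55357143 254.80357143] 56 ((444.35687255859375, 120.36677551269531), 14.637324333190918) 159.8220216685781
side [312.79924242 213.97727273] 264 ((456.416015625, 106.1263427734375), 27.912639617919922) 158.92898646848272
```

View pics/wrist9.png

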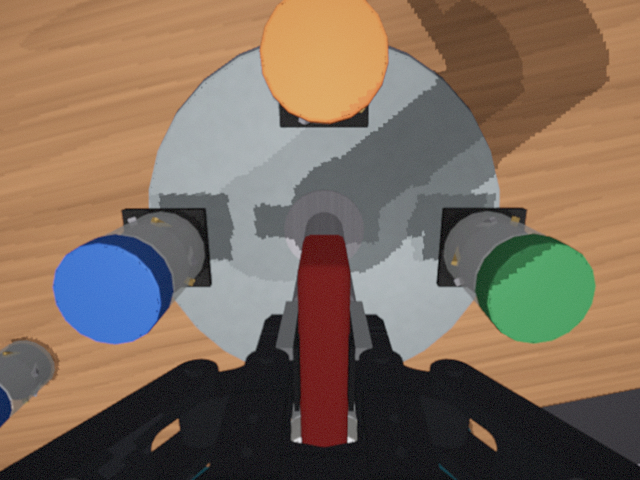

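View pics/side9.png

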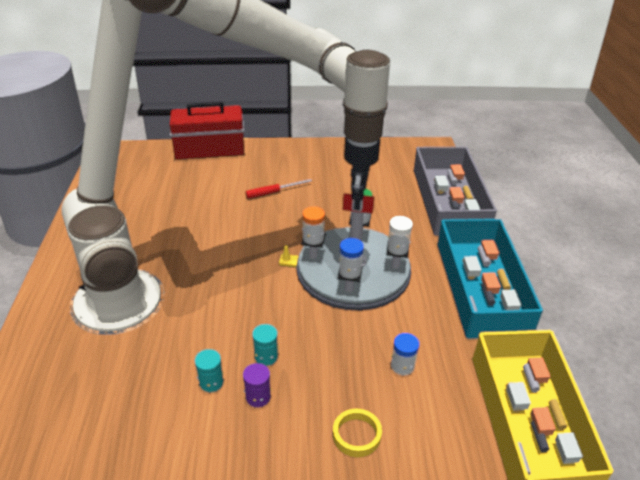

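In the wrist view the jar at (324,60) covers the pointer, and in the side view it stands at (313,225) in line with the pointer at (285,252). The side view alone gives the jar at 167.6° and the pointer at 167°. The blue jar, tape roll and screwdriver are where they began. I hand the job in, still gripping.

```bash
python3 - <<'E'
from bench import *
s=read_state();print(s["joint_vel"].round(4),s["gripper_width"]);job_done()
E
```

```text
[-0.0013  0.0006 -0.     -0.0001 -0.0005 -0.0006] 15.247258159489862
the job is handed in; nothing more can be done
```

I stood the orange-lidded jar on the empty post and let go of it. I then gripped the red handle, turned the carousel about 172° clockwise to the pointer, and handed the job in at about 22 s, still gripping. No verdict is reported.

**Last checks:**
- **Jar on its post:** it stands upright with the lid at about z 159–160. Just after release the wrist view put it within about 1 mm of the pad centre, and it still looked square on the pad after the turn.
- **Lined up with the pointer:** tool heading is 167.84°, and the pointer measured about 167.8°. In the side view alone the jar is at 167.6° and the pointer at about 167°, a difference of about 1 mm. The wrist view could not confirm this directly at the end because the jar hid the pointer.
- **Holding still:** the fingers are closed on the bar (15.2 mm opening) and all joint speeds are near zero. The finger force itself is not reported. The tool force was about 13 N, from a few mm of offset between the gripper and the turning axis.
- **Bystanders:** the blue-lidded jar, the tape roll and the screwdriver look unmoved in the side picture.

**Disagreements:** the cameras differ from one another by 2–5 mm in y, which is inside the tolerances. My first move call was refused because a row left out the "spin" value; nothing moved, and I sent it again complete.

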